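Snap the thick edge burnisher into its bench holder

TASK

Tidy the leatherworker's bench: pick up the thick wooden edge burnisher from the cutting mat and press it down into the large spring-clip holder, its squared grip midway between the two clips, until both clips have snapped around its round ends and it lies level on the saddles. Then let go. Leave the slim burnisher lying where it is.

Things in the scene. Friction and masses are not known exactly. Their poses are not given: they have to be found in the camera images.
- thick_burnisher_center (a point): Centre (half-way up) of the thick burnisher, a loose hardwood bar (70 g) lying flat on the green mat, centre 12 mm above the mat (mat top: 3 mm above the table). 170 mm long along its y axis; z up. Middle 70 mm: square grip 24 x 24 mm, side faces upright. Ends: round, 24 mm in diameter, each 50 mm long, both alike. A slim one of the same form lies nearby.
- slim_burnisher_center (a point): Centre (half-way up) of the slim burnisher, a loose hardwood bar of the same form, 136 mm long along its own y axis and only 14 mm thick. Not to be used; leave it where it lies.
- large_holder_seat (a point): On the large holder, fixed: where the thick burnisher's centre lies when home, 44 mm above the mat. y: along the burnisher, x across, z up. Wooden base 60 (x) by 170 (y) by 18 mm thick; two steel clips, 16 mm wide, 60 mm either side of this point along y, free space between. A smaller holder with clips for a 14 mm bar stands nearby: not that one.
- large_holder_clip (a point): Between the finger lips of the large holder's clip at +y, 11 mm above and 60 mm along y from the seat; axes as the seat. Both clips alike: two sprung upright fingers beside a flat saddle (23 mm below this point), lips 16 mm apart, flaring above to a 46 mm mouth 21 mm higher. A 24 mm bar pressed down spreads them; about 8 to 16 N for both clips together, then they close over it.
Not all that is in view belongs to the job. What is shaped like the part that bears thick_burnisher_center but red or turquoise is not meant.

How it is judged:
On the way:
1. the thick burnisher is picked up clear of the mat (height (world z) of thick_burnisher_center above 0.07 m), for 0.1 s.
At the end, for the whole second after the job is handed in: The thick burnisher lies at rest in the large holder, both clips closed over its round ends: its centre within 4 mm of the seat's height, 5 mm across and 15 mm along the holder, its length within 6 degrees of the holder's, and the robot has let go (x of thick_burnisher_center in the frame of large_holder_seat between -0.005 and 0.005 m and y of thick_burnisher_center in the frame of large_holder_seat between -0.015 and 0.015 m and z of thick_burnisher_center in the frame of large_holder_seat between -0.004 and 0.004 m and angle between the y axis of thick_burnisher_center and the y axis of large_holder_seat, either way round below 0.1 rad and linear speed of thick_burnisher below 0.02 m/s); the robot touches nothing.
It fails at once if the slim burnisher is moved more than 30 mm from where it lay (distance of slim_burnisher_center from where it was at the start of the episode above 0.03 m).
It also fails if it takes over 42 s, if anything falls off the work surface, if the arm or the gripper's body presses on something with over 40 N, if the wrist force passes 120 N, or if a joint passes its speed limit or range.

ROBOT

A 6-joint arm with a two-finger parallel gripper is mounted at the origin on the work surface. World frame = base frame: x ahead of the robot, y to its left, z up, the work surface at z = 0. Lengths are in m, angles in rad, forces in N, time in s.
With the tool pointing down it reaches from about 0.35 to 0.85 m from the base axis. Payload 8.1 kg.
Tool frame: the origin (TCP) lies between the finger pads; the fingertips stand 11 mm ahead of it and the grasp point (between the pads) lies 8 mm behind it; y points along the fingers, x is the direction in which the jaws open and shut, and the axes are right-handed (so a half turn about y gives the same grasp; the last joint's range is limited). The gripper opens to 93 mm and grips with 3 to 60 N. Pads are 15 mm wide; open, the fingers measure 128 mm over their backs; the gripper's body (75 mm by 188 mm) begins 65 mm behind the grasp point.
Start: joints at [-1.384, 0.13, 1.488, -0, 1.523, -0.085], TCP at [0.161, -0.578, 0.23] pointing down, gripper open.
Joint ranges: [-2.96, 2.96], [-0.89, 2.26], [0.02, 2.5], [-1.34, 4.48], [0, 2.73], [-2.66, 2.66]. Speed limits (rad/s): [2.39, 2.39, 2.79, 3.14, 3.14, 3.14].

INTERFACE

Orientations are given as a rotation vector (axis times angle).
In Python, from plant import readout, optics, robot gives the robot as it stands.
- The arm moves only by the shell command python3 -m creep 'ROWS' [FORCE]. ROWS is JSON, a list that holds one entry, the list of rows, each a list of 7 numbers: the closure, from 0 (fully open) to 1 (shut), then the shift along the tool's x, y, z in cm, then the turn, a rotation vector about the tool's x, y, z in degrees. In form: [[[grip, x, y, z, wx, wy, wz], ...]]. A call has exactly 8 rows; each row shifts and turns the pose as measured when the row begins, along the tool's axes as they then stand; what a row does not reach is not made up. A row lasts 1/10 s, in which the tool goes at most 50 mm and 8.59 degrees, less where a joint would pass 70% of its speed; a pose out of reach is approached as far as the arm can. A call is refused whole if a number of a shift passes 5 or a number of a turn 8.59, either way. A call with a gripper value outside its range is refused whole. The fingers move at their own pace and stop on an object; FORCE is the grip in N (left out, the last holds). Time passes only in rows, so rows that do not move let the fingers close, or fill a call up. It gives the time, the measured TCP pose, the force and the opening at its end, in the units of the state.
- readout.read_state(): the state, without advancing time (a new reading comes with each control period).
- optics.read_camera(name): name is "side" or "top" or "wrist"; returns a dict with "frame" (384x512x3 uint8, red, green, blue), "depth" (384x512 float32, m along the optical axis (not along the pixel's ray), 0 where there is no reading), "intrinsics" (3x3 intrinsics, pixels), "R" (3x3) and "t" (3): a world point X has camera coordinates R X + t. Camera axes: x right, y down, z forward; pixel columns grow to the right and rows downward; lengths in m; the calibration is good to about 2 mm. A picture is of the moment at which its call begins.
- robot.close_job(): hands the job in, once; it reports no verdict.
The state is a dict: "t": time; "q": joint angles; "dq": joint speeds; "joint_torque": joint torques, N m; "tool_pos": TCP position; "orientation": TCP orientation; "force": force on the tool from outside, world axes, zero at the start; "wrist_torque": the same for the moment, N m; "opening": finger opening in m.
Only numpy, scipy, OpenCV 4.12 (cv2) and the standard library are available. Lean on these libraries where they do the work, as an engineer would, in place of code of your own. Each camera call takes 0.05 s, during which the arm holds its last target. There are 200 camera calls.

## Working session

There is one attempt and no reset: what is moved stays moved. The work goes in short steps, Python scripts to look and compute and a shell command to move; the robot and the scene stay as the last step left them, time stands still between calls to the robot, and variables do not carry over. Pictures are saved under pics/ and viewed, about 8 in all and at most 12, crops included, and the job is handed in when it is done.

```bash
ls; mkdir -p pics; cat > h.py <<'E'
import numpy as np, cv2
from plant import readout, optics, robot
from scipy.spatial.transform import Rotation as Ro
def cam(n):
    c=optics.read_camera(n); np.savez(''+n+'.npz',**c); return c
def load(n): return dict(np.load(''+n+'.npz'))
def ray(c,u,v,z):
    d=c['R'].T@np.linalg.inv(c['intrinsics'])@np.array([u,v,1.]); o=-c['R'].T@c['t']
    return o+d*(z-o[2])/d[2]
def world(c):
    v,u=np.mgrid[:384,:512]; D=c['depth']
    P=np.stack([u,v,np.ones_like(u)],-1)@np.linalg.inv(c['intrinsics']).T*D[...,None]
    return (P-c['t'])@c['R']
def save(n,im,s=1): cv2.imwrite('pics/'+n,cv2.resize(im[...,::-1],None,fx=s,fy=s))
E
python3 - <<'E'
from h import *
ims=[]
for n in('top','side'):
    c=cam(n); save(n+'0.png',c['frame'],1.5); print(n,-c['R'].T@c['t'],c['R'][2])
s=readout.read_state(); print(s['t'],s['tool_pos'],s['orientation'],s['opening'],s['force'])
E
```

```text
pics
top [ 0.20918063 -0.16457708  1.54416721] [ 0.20236081  0.00821775 -0.97927656]
side [0.46320781 0.72815644 0.87897728] [ 0.02917071 -0.73858454 -0.67352947]
0.1 [ 0.16101598 -0.57749176  0.22869851] [-1.32445189  1.00753934 -1.00550267] 0.09290779973881647 [ 0.30179075 -0.34336494  0.40162946]
```

View pics/top0.png

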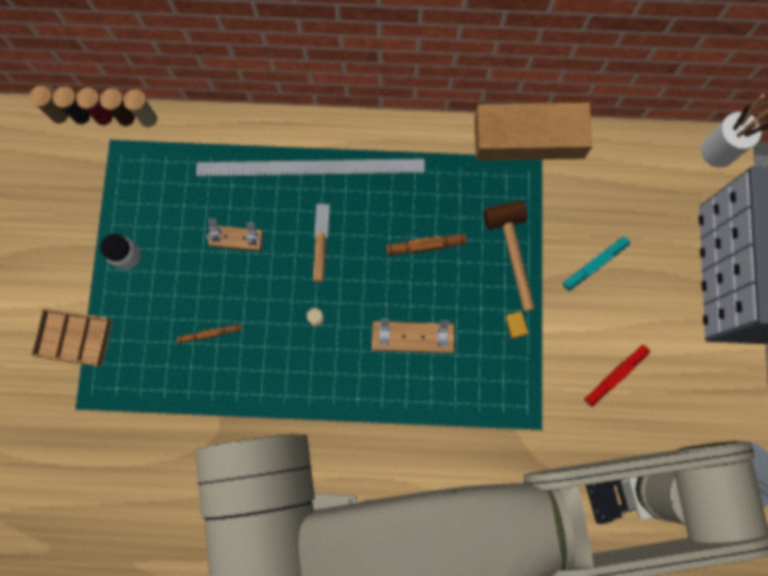

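View pics/side0.png

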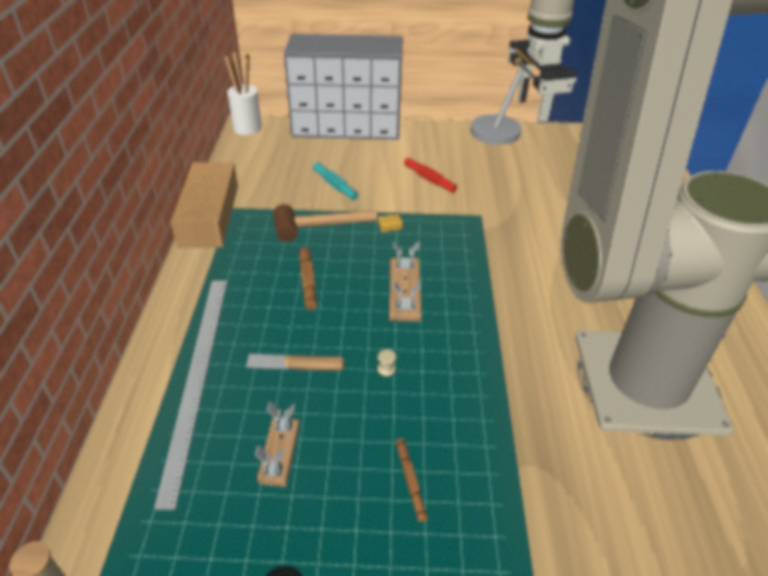

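The top view (768 px picture) shows two wooden bars: one at (427,244), about 80 px long, and one at (209,333), about 65 px long and thinner. The red (617,375) and turquoise (597,263) bars are off the mat and excluded. There are two holders, a large one at (412,337) and a small one at (235,237). The bar at (427,244) and the holder at (412,337) fit the description. Next I measure both and confirm in a crop.

```bash
python3 - <<'E'
from h import *
c=load('top'); f=c['frame']; W=world(c)
hsv=cv2.cvtColor(f,cv2.COLOR_RGB2HSV)
m=((hsv[...,0]<20)&(hsv[...,1]>80)&(hsv[...,2]>60)).astype(np.uint8)
for name,(x0,y0,x1,y1),z in [('thick',(252,150,318,175),.015),('slim',(112,210,168,235),.010),('holder',(242,208,310,240),.021),('small',(135,142,180,172),.02)]:
    mm=np.zeros_like(m); mm[y0:y1,x0:x1]=m[y0:y1,x0:x1]
    v,u=np.nonzero(mm)
    P=np.array([ray(c,a,b,z)[:2] for a,b in zip(u,v)]).astype(np.float32)
    (ce,sz,an)=cv2.minAreaRect(P); box=cv2.boxPoints((ce,sz,an))
    e=[box[1]-box[0],box[2]-box[1]]; L=max(e,key=np.linalg.norm)
    zz=W[v,u,2]
    print(name,len(u),'centre',ce,'mean',P.mean(0),'size',sz,'dir deg',np.degrees(np.arctan2(L[1],L[0]))%180,'z',np.percentile(zz,[5,50,95]))
s=load('side')
for n,p in [('large clips',0)]:
    m2=(W[...,2]>.03)&(W[...,2]<.12); m2[:205]=0;m2[242:]=0;m2[:,:240]=0;m2[:,312:]=0
    print(W[m2].mean(0),m2.sum(),W[m2][:,2].max())
a=cv2.resize(f[145:245,235:360,::-1],None,fx=6,fy=6,interpolation=cv2.INTER_CUBIC)
cv2.imwrite('pics/crop0.png',a)
E
```

```text
thick 363 centre (0.6328476071357727, -0.23006406426429749) mean [ 0.632133   -0.22926432] size (0.026206573471426964, 0.16730132699012756) dir deg 100.88623 z [0.01596946 0.02443922 0.030153  ]
slim 173 centre (0.4212013781070709, 0.21579869091510773) mean [0.4212063  0.21521594] size (0.014398816041648388, 0.1337541788816452) dir deg 104.00697 z [0.00335222 0.01539    0.0205074 ]
holder 807 centre (0.43023157119750977, -0.2098759114742279) mean [ 0.42857084 -0.20857991] size (0.05960713326931, 0.1677868813276291) dir deg 91.42519 z [0.01402868 0.02003424 0.02559982]
small 319 centre (0.6271200180053711, 0.1757555603981018) mean [0.6243963 0.1741392] size (0.11090780049562454, 0.0448213629424572) dir deg 87.12631 z [0.01240993 0.01937517 0.02663927]
[ 0.43241143 -0.212959    0.05960595] 180 0.0855704736540292
```

View pics/crop0.png

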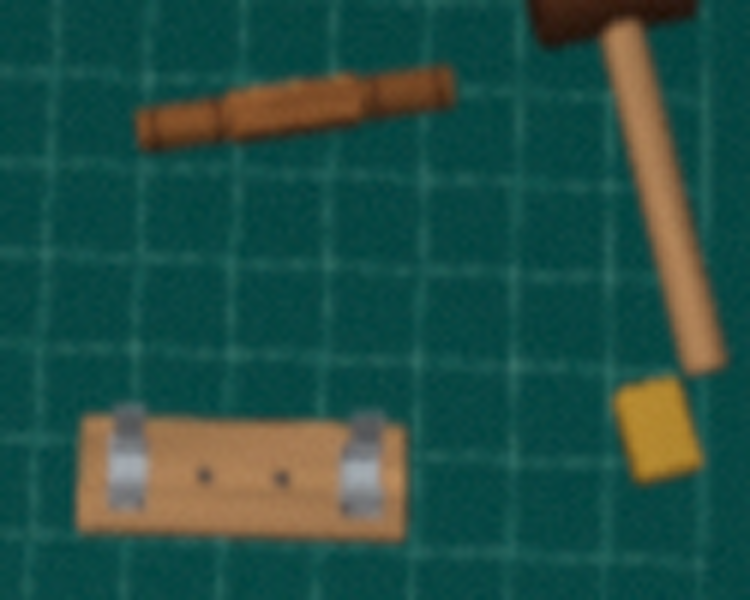

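Crop: the thick bar has its square grip in the middle at (295,105) and its ends at (145,130) and (445,85). The large holder is below it, with clips at (127,460) and (363,465). Both measured sizes fit (170x26 mm and 168x60 mm), so the identities are confirmed.

```bash
cat >> h.py <<'E'
def plan(p,yaw):
    "shift (cm) and turn (deg) in current tool axes to reach p, tool z down, jaw axis x at yaw deg (mod 180)"
    s=readout.read_state(); R=Ro.from_rotvec(s['orientation'])
    best=None
    for y in (yaw,yaw+180):
        a=np.radians(y); X=np.array([np.cos(a),np.sin(a),0]); Z=np.array([0,0,-1.])
        T=Ro.from_matrix(np.stack([X,np.cross(Z,X),Z],1)); w=np.degrees((R.inv()*T).as_rotvec())
        if best is None or np.linalg.norm(w)<np.linalg.norm(best): best=w
    print('t',s['t'],'pos',s['tool_pos'].round(4),'F',np.round(s['force'],1),'open',round(float(s['opening']),4),'q6',round(float(s['q'][5]),2))
    print('shift cm',(R.inv().apply(np.array(p)-s['tool_pos'])*100).round(2),'turn',best.round(2)); print(R.as_matrix().round(3))
E
python3 -c "
from h import *
plan([.632,-.230,.17],10.9)"
```

```text
t 0.1 pos [ 0.161  -0.5775  0.2287] F [ 0.3 -0.3  0.4] open 0.0929 q6 -0.09
shift cm [-20.82   5.91  54.7 ] turn [-71.5  -65.79 -65.89]
[[ 0.268 -0.     0.963]
 [-0.963  0.002  0.268]
 [-0.002 -1.     0.   ]]
```

```bash
sed -i 's/Z=np.array(\[0,0,-1.\])/Y=np.array([0,0,-1.])/; s/np.stack(\[X,np.cross(Z,X),Z\],1)/np.stack([X,Y,np.cross(X,Y)],1)/' h.py
python3 -c "
from h import *
plan([.632,-.230,.17],10.9)"
```

```text
t 0.1 pos [ 0.161  -0.5775  0.2287] F [ 0.3 -0.3  0.4] open 0.0929 q6 -0.09
shift cm [-20.82   5.91  54.7 ] turn [-8.000e-02 -8.533e+01 -7.000e-02]
[[ 0.268 -0.     0.963]
 [-0.963  0.002  0.268]
 [-0.002 -1.     0.   ]]
```

```bash
python3 -m creep '[[[0,-1.6,0,4.2,0,0,0],[0,-1.6,0,4.2,0,0,0],[0,-1.6,0,4.2,0,0,0],[0,-1.6,0,4.2,0,0,0],[0,-1.6,0,4.2,0,0,0],[0,-1.6,0,4.2,0,0,0],[0,-1.6,0,4.2,0,0,0],[0,-1.6,0,4.2,0,0,0]]]' 30
python3 -m creep '[[[0,0,0,0,0,-8,0],[0,0,0,0,0,-8,0],[0,0,0,0,0,-8,0],[0,0,0,0,0,-8,0],[0,0,0,0,0,-8,0],[0,0,0,0,0,-8,0],[0,0,0,0,0,-8,0],[0,0,0,0,0,-8,0]]]'
python3 -c "
from h import *
plan([.632,-.230,.17],10.9)"
```

```text
t: 0.9
tool_pos: [0.4544, -0.3588, 0.2242]
orientation: [-1.319, 1.021, -1.008]
force: [-0.1, -1.2, 0.2]
opening: 0.093
t: 1.7
tool_pos: [0.4588, -0.3503, 0.2191]
orientation: [-1.555, 0.121, -0.103]
force: [0.2, -0.5, -0.5]
opening: 0.0932
t 1.7 pos [ 0.4588 -0.3503  0.2191] F [ 0.2 -0.5 -0.5] open 0.0932 q6 -0.6
shift cm [15.49  4.9  14.32] turn [ -0.8  -19.09  -0.55]
[[ 0.99  -0.01   0.143]
 [-0.142  0.014  0.99 ]
 [-0.012 -1.     0.012]]
```

```bash
python3 -m creep '[[[0,2.8,1,2.6,-0.1,-4,0],[0,2.9,1,2.4,-0.1,-4,0],[0,3,1,2.2,-0.1,-4,0],[0,3.1,1,1.9,-0.1,-4,0],[0,3.1,0.8,1.7,-0.1,-4,0],[0,2,0,1.4,0,0,0],[0,0,0,0,0,0,0],[0,0,0,0,0,0,0]]]'
python3 - <<'E'
from h import *
plan([.632,-.230,.17],10.9)
c=cam('wrist'); save('w1.png',c['frame'],1.5); print(-c['R'].T@c['t'],c['R'][2])
E
```

```text
t: 2.5
tool_pos: [0.6272, -0.2184, 0.1635]
orientation: [-1.555, -0.163, 0.188]
force: [-0.5, 0.2, 0.4]
opening: 0.093
t 2.5 pos [ 0.6272 -0.2184  0.1635] F [-0.5  0.2  0.4] open 0.093 q6 -0.64
shift cm [ 0.2  -0.67 -1.23] turn [-0.56  1.94 -0.85]
[[ 0.975 -0.017 -0.222]
 [ 0.222  0.006  0.975]
 [-0.015 -1.     0.01 ]]
[ 0.61242805 -0.14235187  0.31877772] [ 0.04733841 -0.27245404 -0.96100357]
```

View pics/w1.png

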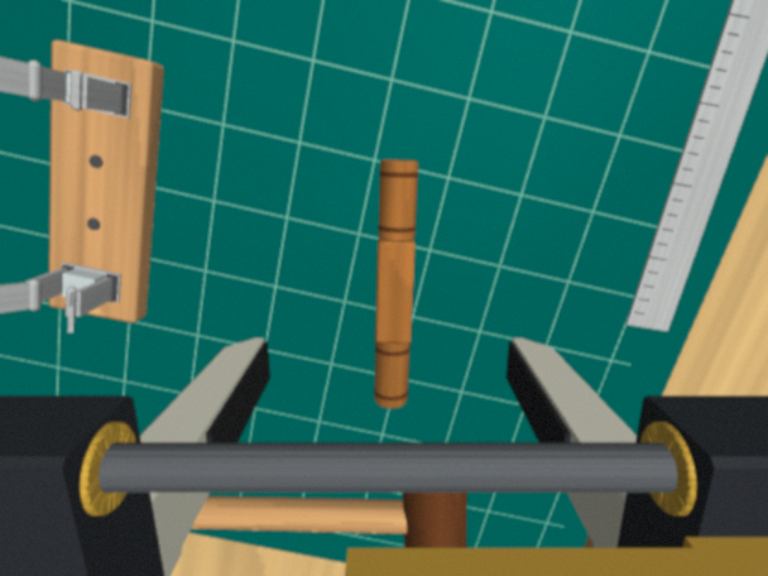

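The wrist view shows the bar between the jaws at about (396,283), running (399,165) to (391,400). The holder is on the left with clips at (95,90) and (85,285). I measure both from this near view.

```bash
python3 - <<'E'
from h import *
c=load('wrist'); f=c['frame']; W=world(c)
hsv=cv2.cvtColor(f,cv2.COLOR_RGB2HSV)
m=((hsv[...,0]<22)&(hsv[...,1]>80)&(hsv[...,2]>50)).astype(np.uint8)
for name,(x0,y0,x1,y1),z in [('thick',(235,95,295,280),.02),('holder',(30,20,112,220),.021)]:
    mm=np.zeros_like(m); mm[y0:y1,x0:x1]=m[y0:y1,x0:x1]
    v,u=np.nonzero(mm)
    P=np.array([ray(c,a,b,z)[:2] for a,b in zip(u,v)]).astype(np.float32)
    ce,sz,an=cv2.minAreaRect(P); b=cv2.boxPoints((ce,sz,an)); L=max([b[1]-b[0],b[2]-b[1]],key=np.linalg.norm)
    print(name,ce,sz,'dir',np.degrees(np.arctan2(L[1],L[0]))%180,'z',np.percentile(W[v,u,2],[5,50,95]))
E
```

```text
thick (0.6326785683631897, -0.2312588095664978) (0.024011850357055664, 0.1719227433204651) dir 100.941154 z [0.02014435 0.0257756  0.02737323]
holder (0.43686169385910034, -0.20868922770023346) (0.0651736855506897, 0.1680605560541153) dir 90.74856 z [0.01228629 0.02044617 0.021799  ]
```

```bash
python3 -m creep '[[[0,0.2,0,-1.2,-0.5,2,-0.8],[0,0,2.5,0,0,0,0],[0,0,2.5,0,0,0,0],[0,0,2.5,0,0,0,0],[0,0,2,0,0,0,0],[0,0,0.3,0,0,0,0],[0,0,0,0,0,0,0],[0,0,0,0,0,0,0]]]'
python3 -c "
from h import *
plan([.6325,-.231,.018],10.9)"
```

```text
t: 3.35
tool_pos: [0.6305, -0.2448, 0.068]
orientation: [-1.575, -0.136, 0.121]
force: [-1.1, -0.4, -0.9]
opening: 0.093
t 3.35 pos [ 0.6305 -0.2448  0.068 ] F [-1.1 -0.4 -0.9] open 0.093 q6 -0.61
shift cm [0.38 5.   1.38] turn [ 0.51 -1.53  0.52]
[[ 0.987  0.011 -0.163]
 [ 0.163 -0.007  0.987]
 [ 0.009 -1.    -0.009]]
```

```bash
python3 -m creep '[[[0,0.4,0,1.4,0.5,-1.5,0.5],[0,0,0,0,0,0,0],[0,0,1,0,0,0,0],[0,0,1,0,0,0,0],[0,0,0.5,0,0,0,0],[0,0,0.5,0,0,0,0],[0,0,0,0,0,0,0],[0,0,0,0,0,0,0]]]'
python3 -c "
from h import *
plan([.6325,-.231,.018],10.9)"
```

```text
t: 4.15
tool_pos: [0.6346, -0.2299, 0.0391]
orientation: [-1.568, -0.154, 0.147]
force: [-0.5, -0.6, 0.5]
opening: 0.093
t 4.15 pos [ 0.6346 -0.2299  0.0391] F [-0.5 -0.6  0.5] open 0.093 q6 -0.62
shift cm [-0.23  2.11 -0.07] turn [0.16 0.11 0.24]
[[ 0.982  0.005 -0.191]
 [ 0.191 -0.002  0.982]
 [ 0.004 -1.    -0.003]]
```

```bash
python3 -m creep '[[[0,-0.2,0.5,-0.1,0,0,0],[0,0,0.5,0,0,0,0],[0,0,0.5,0,0,0,0],[0,0,0.3,0,0,0,0],[0,0,0,0,0,0,0],[0,0,0,0,0,0,0],[0,0,0,0,0,0,0],[0,0,0,0,0,0,0]]]'
python3 -c "
from h import *
plan([.6325,-.231,.018],10.9)"
```

```text
t: 4.95
tool_pos: [0.633, -0.2318, 0.02]
orientation: [-1.568, -0.155, 0.147]
force: [1.0, -0.4, 0.8]
opening: 0.093
t 4.95 pos [ 0.633  -0.2318  0.02  ] F [ 1.  -0.4  0.8] open 0.093 q6 -0.62
shift cm [-0.03  0.2   0.09] turn [0.18 0.08 0.28]
[[ 0.982  0.005 -0.191]
 [ 0.191 -0.002  0.982]
 [ 0.005 -1.    -0.003]]
```

```bash
python3 -m creep '[[[0,0,0.2,0.1,0,0,0],[0,0,0,0,0,0,0],[1,0,0,0,0,0,0],[1,0,0,0,0,0,0],[1,0,0,0,0,0,0],[1,0,0,0,0,0,0],[1,0,0,0,0,0,0],[1,0,0,0,0,0,0]]]' 45
python3 -c "
from h import *
plan([.6325,-.231,.018],10.9)"
```

```text
t: 5.75
tool_pos: [0.6332, -0.2309, 0.0186]
orientation: [-1.569, -0.155, 0.146]
force: [0.2, 0.0, -0.2]
opening: 0.0496
t 5.75 pos [ 0.6332 -0.2309  0.0186] F [ 0.2  0.  -0.2] open 0.0496 q6 -0.62
shift cm [-0.08  0.06  0.  ] turn [0.22 0.09 0.33]
[[ 0.982  0.006 -0.191]
 [ 0.191 -0.003  0.982]
 [ 0.006 -1.    -0.004]]
```

```bash
python3 -m creep '[[[1,0,0,0,0,0,0],[1,0,0,0,0,0,0],[1,0,0,0,0,0,0],[1,0,0,0,0,0,0],[1,0,0,0,0,0,0],[1,0,0,0,0,0,0],[1,0,0,0,0,0,0],[1,0,0,0,0,0,0]]]'
python3 -m creep '[[[1,0,-1,0,0,0,0],[1,0,-2,0,0,0,0],[1,0,-2,0,0,0,0],[1,0,-2,0,0,0,0],[1,0,-2,0,0,0,0],[1,0,-2,0,0,0,0],[1,0,-1,0,0,0,0],[1,0,0,0,0,0,0]]]'
python3 -c "
from h import *
plan([.433,-.21,.13],1.1)
c=cam('wrist'); save('w2.png',c['frame'],1.5)"
```

```text
t: 6.55
tool_pos: [0.6332, -0.2309, 0.0186]
orientation: [-1.569, -0.155, 0.146]
force: [0.7, 0.2, -0.8]
opening: 0.0237
t: 7.35
tool_pos: [0.6316, -0.2302, 0.146]
orientation: [-1.568, -0.154, 0.147]
force: [0.1, -0.0, -0.6]
opening: 0.0237
t 7.35 pos [ 0.6316 -0.2302  0.146 ] F [ 0.1 -0.  -0.6] open 0.0237 q6 -0.62
shift cm [-19.12   1.49   5.77] turn [0.15 9.89 0.28]
[[ 0.982  0.005 -0.191]
 [ 0.191 -0.002  0.982]
 [ 0.005 -1.    -0.003]]
```

View pics/w2.png

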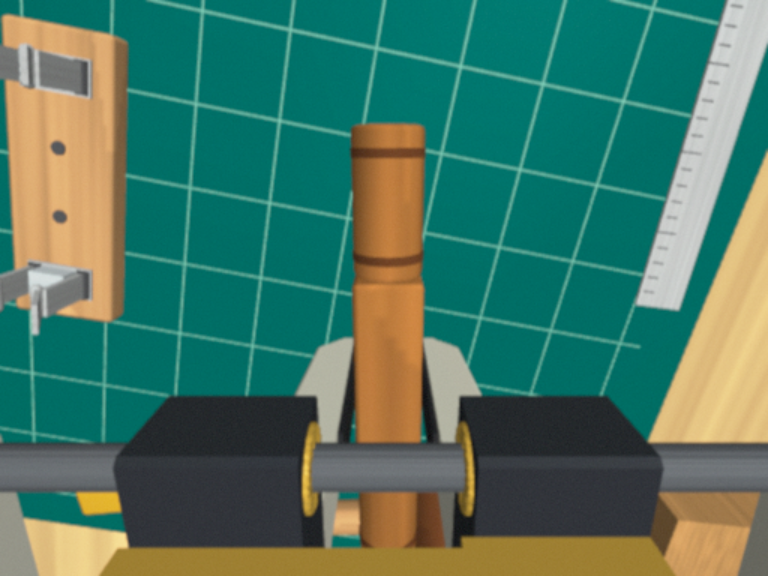

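The wrist view shows the bar held at (390,280), upright in the jaws and straight along tool z. Opening is 23.7 mm. Next I carry it over the holder.

```bash
python3 -m creep '[[[1,-2,0,0.6,0,0,0],[1,-3,0,0.9,0,0,0],[1,-3,0,0.9,0,0,0],[1,-3,0,0.9,0,0,0],[1,-3,0,0.9,0,0,0],[1,-2,0,0.6,0,0,0],[1,-1,0,0.3,0,0,0],[1,0,0,0,0,0,0]]]'
python3 -m creep '[[[1,0,0,0,0,3.5,0],[1,0,0,0,0,3.5,0],[1,0,0,0,0,2,0],[1,0,0,0,0,0,0],[1,0,0,0,0,0,0],[1,0,0,0,0,0,0],[1,0,0,0,0,0,0],[1,0,0,0,0,0,0]]]'
python3 -c "
from h import *
plan([.433,-.21,.13],1.1)
for n in ('wrist','top','side'): c=cam(n); save(n+'3.png',c['frame'],1.5)"
```

```text
t: 8.2
tool_pos: [0.4425, -0.2081, 0.1321]
orientation: [-1.558, -0.143, 0.158]
force: [-0.5, 0.7, -1.1]
opening: 0.0235
t: 9.0
tool_pos: [0.4428, -0.2069, 0.1274]
orientation: [-1.561, -0.014, 0.037]
force: [1.4, -0.7, -0.5]
opening: 0.0238
t 9.0 pos [ 0.4428 -0.2069  0.1274] F [ 1.4 -0.7 -0.5] open 0.0238 q6 -0.58
shift cm [-0.99 -0.25 -0.27] turn [-0.58  0.76 -0.83]
[[ 0.999 -0.015 -0.032]
 [ 0.033  0.01   0.999]
 [-0.014 -1.     0.01 ]]
```

View pics/wrist3.png

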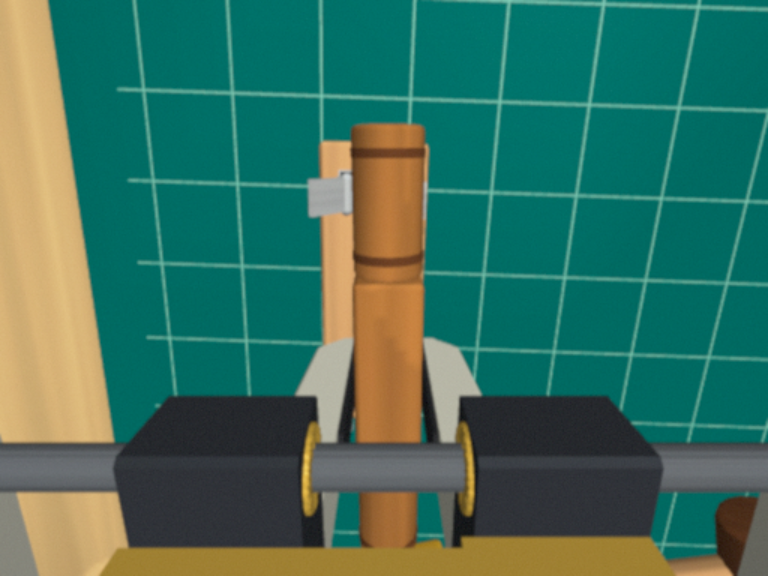

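View pics/side3.png

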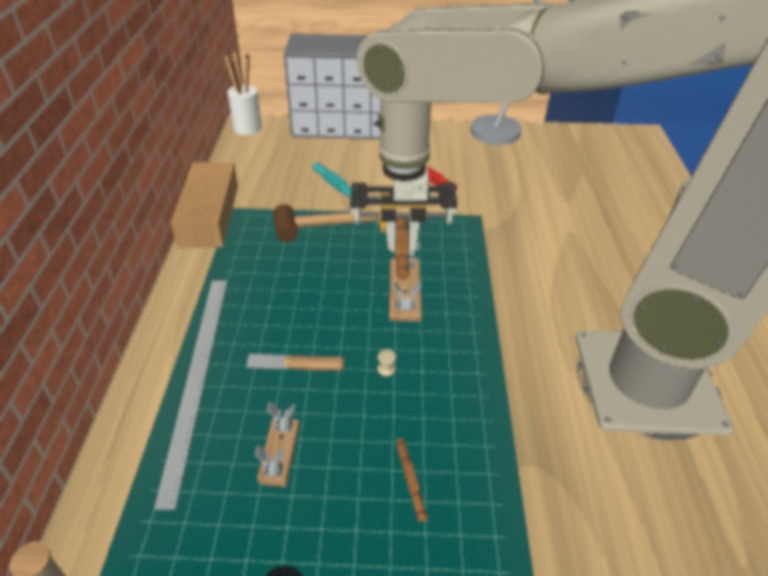

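The wrist view shows the bar over the holder, which needs to go about 10 mm to -x: base edges at (322,250) and (428,250), near clip at (330,195). The side view shows the bar level above the holder at (403,245). The two base screw holes lie on the holder's centreline, so I locate the holder from them in three views.

```bash
python3 - <<'E'
from h import *
t=load('top'); w1=load('wrist')  # current wrist
# refine holes as dark-spot centroids in saved images
def spot(im,u,v,s,r=5):
    g=255-cv2.cvtColor(im,cv2.COLOR_BGR2GRAY).astype(float)
    p=g[int(v)-r:int(v)+r+1,int(u)-r:int(u)+r+1]; p=np.clip(p-np.percentile(p,60)-10,0,None)
    y,x=np.mgrid[int(v)-r:int(v)+r+1,int(u)-r:int(u)+r+1]
    return ((x*p).sum()/p.sum()+.5)/s-.5,((y*p).sum()/p.sum()+.5)/s-.5
im=cv2.imread('pics/top0.png')
h=[spot(im,403.6,337,1.5,5),spot(im,422.6,337.5,1.5,5)]
for u,v in h: print('top',u,v,ray(t,u,v,.021)[:2])
# base edges from the first and present top views (base mask columns/rows)
W=world(t)
c=dict(t); 
top=cv2.cvtColor(cv2.imread('pics/top0.png'),cv2.COLOR_BGR2RGB)
hsv=cv2.cvtColor(top,cv2.COLOR_RGB2HSV); m=((hsv[...,0]<22)&(hsv[...,1]>80)&(hsv[...,2]>60))
for col in (400,413,426):
    r=np.nonzero(m[300:370,col])[0]+300; print('edge x',[ray(t,(col+.5)/1.5-.5,(q+.5)/1.5-.5,.021)[:2].round(4) for q in (r.min()-.5,r.max()+.5)])
# current wrist view: base edges by colour, in near part, z=.021
f=w1['frame']; hsv=cv2.cvtColor(f,cv2.COLOR_RGB2HSV); m=((hsv[...,0]<22)&(hsv[...,1]>80)&(hsv[...,2]>60))
for row in (100,150,175,190):
    q=np.nonzero(m[row,190:320])[0]+190; print('w row',row,q.min(),q.max(),ray(w1,q.min()-.5,row,.021)[:2].round(4),ray(w1,q.max()+.5,row,.021)[:2].round(4))
# bar itself in wrist view: where is its axis at z~bar?
z=.1274-.003
for row in (95,130,160): 
    d=m[row]; q=np.nonzero(d[225:290])[0]+225; a=ray(w1,q.min()-.5,row,z); b=ray(w1,q.max()+.5,row,z); print('bar',q.min(),q.max(),a[:2].round(4),b[:2].round(4))
E
```

```text
top 268.65646258503403 223.89115646258503 [ 0.43080251 -0.19009543]
top 281.55555555555554 224.3968253968254 [ 0.43094717 -0.23021551]
edge x [array([ 0.459 , -0.1823]), array([ 0.4005, -0.1846])]
edge x [array([ 0.4602, -0.2093]), array([ 0.4017, -0.2114])]
edge x [array([ 0.4613, -0.2363]), array([ 0.4008, -0.2383])]
w row 100 213 285 [ 0.4018 -0.1301] [ 0.4609 -0.1282]
w row 150 214 283 [ 0.4023 -0.1708] [ 0.4615 -0.1688]
w row 175 215 281 [ 0.4031 -0.1925] [ 0.461  -0.1904]
w row 190 215 281 [ 0.403  -0.2061] [ 0.4617 -0.2039]
bar 225 282 [ 0.4239 -0.1273] [ 0.4522 -0.1264]
bar 236 281 [ 0.4295 -0.144 ] [ 0.4526 -0.1432]
bar 225 282 [ 0.424  -0.1595] [ 0.4539 -0.1584]
```

```bash
python3 -m creep '[[[1,-1,0,-0.3,-0.6,0.8,-0.8],[1,0,0,0,0,0,0],[1,0,1,0,0,0,0],[1,0,1,0,0,0,0],[1,0,0.8,0,0,0,0],[1,0,0.3,0,0,0,0],[1,0,0,0,0,0,0],[1,0,0,0,0,0,0]]]' 60
python3 -c "
from h import *
plan([.433,-.21,.09],1.0)"
```

```text
t: 9.95
tool_pos: [0.4332, -0.2098, 0.093]
orientation: [-1.57, -0.014, 0.016]
force: [0.4, -1.0, -0.3]
opening: 0.0236
t 9.95 pos [ 0.4332 -0.2098  0.093 ] F [ 0.4 -1.  -0.3] open 0.0236 q6 -0.58
shift cm [-0.02  0.3  -0.02] turn [-0.04  0.1  -0.07]
[[ 1.    -0.001 -0.019]
 [ 0.019  0.001  1.   ]
 [-0.001 -1.     0.001]]
```

```bash
python3 -c "
from h import *
c=cam('wrist'); save('w4.png',c['frame'][40:300,120:400],2.2)"
```

```text
(no output)
```

View pics/w4.png

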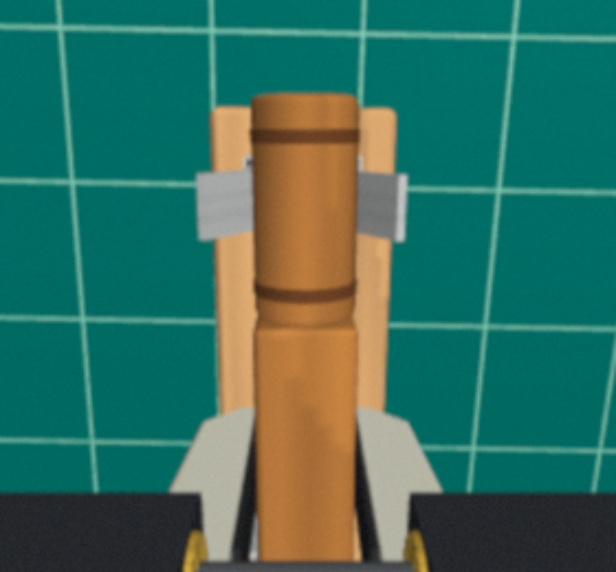

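The bar is centred over the clip: mouth edges at x=197 and x=406, bar from 251 to 358. It is parallel to the base. Next I press down.

```bash
python3 -m creep '[[[1,0,0.5,0,0,0,0],[1,0,0.5,0,0,0,0],[1,0,0.5,0,0,0,0],[1,0,0.5,0,0,0,0],[1,0,0.5,0,0,0,0],[1,0,0.4,0,0,0,0],[1,0,0.4,0,0,0,0],[1,0,0,0,0,0,0]]]'
python3 -c "
from h import *
plan([.433,-.21,.0506],1.0)"
```

```text
t: 10.8
tool_pos: [0.4345, -0.2118, 0.061]
orientation: [-1.574, -0.016, 0.014]
force: [-1.8, -1.2, -2.9]
opening: 0.0236
t 10.8 pos [ 0.4345 -0.2118  0.061 ] F [-1.8 -1.2 -2.9] open 0.0236 q6 -0.58
shift cm [-0.15  1.04  0.18] turn [0.18 0.1  0.08]
[[ 1.     0.001 -0.019]
 [ 0.019 -0.003  1.   ]
 [ 0.001 -1.    -0.003]]
```

```bash
python3 -m creep '[[[1,0,0.4,0.1,0,0,0],[1,0,0.4,0,0,0,0],[1,0,0.3,0,0,0,0],[1,0,0.2,0,0,0,0],[1,0,0,0,0,0,0],[1,0,0,0,0,0,0],[1,0,0,0,0,0,0],[1,0,0,0,0,0,0]]]'
python3 -c "
from h import *
plan([.433,-.21,.0506],1.0)"
```

```text
t: 11.6
tool_pos: [0.4336, -0.2107, 0.0505]
orientation: [-1.573, -0.014, 0.017]
force: [-2.9, 0.4, 4.2]
opening: 0.023
t 11.6 pos [ 0.4336 -0.2107  0.0505] F [-2.9  0.4  4.2] open 0.023 q6 -0.57
shift cm [-0.06 -0.01  0.07] turn [ 0.13  0.12 -0.12]
[[ 1.    -0.002 -0.019]
 [ 0.019 -0.002  1.   ]
 [-0.002 -1.    -0.002]]
```

```bash
python3 -m creep '[[[1,0,0.2,0,0,0,0],[1,0,0.2,0,0,0,0],[1,0,0.2,0,0,0,0],[1,0,0,0,0,0,0],[1,0,0,0,0,0,0],[1,0,0,0,0,0,0],[1,0,0,0,0,0,0],[1,0,0,0,0,0,0]]]'
python3 -c "
from h import *
plan([.433,-.21,.0506],1.0)
c=cam('wrist'); save('w5.png',c['frame'][40:300,120:400],2.2)"
```

```text
t: 12.4
tool_pos: [0.4335, -0.2106, 0.0505]
orientation: [-1.572, -0.012, 0.019]
force: [-3.8, 1.0, 5.0]
opening: 0.0232
t 12.4 pos [ 0.4335 -0.2106  0.0505] F [-3.8  1.   5. ] open 0.0232 q6 -0.57
shift cm [-0.05 -0.01  0.06] turn [ 0.08  0.15 -0.27]
[[ 1.    -0.005 -0.02 ]
 [ 0.02  -0.001  1.   ]
 [-0.005 -1.    -0.001]]
```

View pics/w5.png

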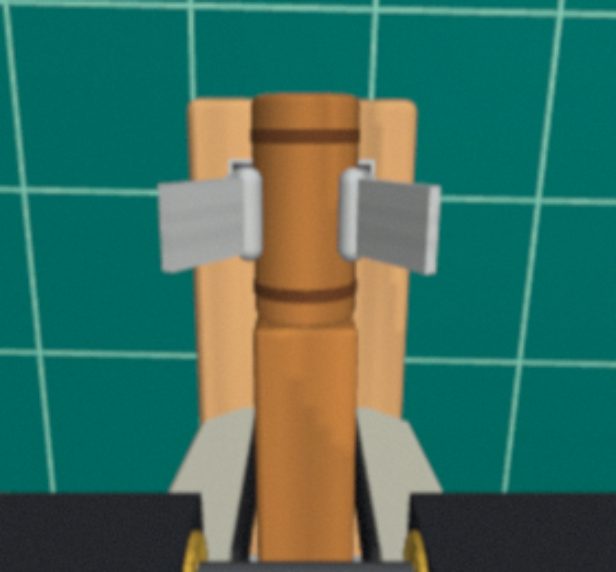

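The near clip's lips are closed over the bar at (250,215) and (350,215), and the tool no longer goes down at z=0.0505. That is the seated height. Next I release, wait for the jaws to open, and rise.

```bash
python3 -m creep '[[[0,0,0,0,0,0,0],[0,0,0,0,0,0,0],[0,0,0,0,0,0,0],[0,0,0,0,0,0,0],[0,0,0,0,0,0,0],[0,0,0,0,0,0,0],[0,0,0,0,0,0,0],[0,0,0,0,0,0,0]]]'
python3 -m creep '[[[0,0,0,0,0,0,0],[0,0,0,0,0,0,0],[0,0,-1,0,0,0,0],[0,0,-2,0,0,0,0],[0,0,-3,0,0,0,0],[0,0,-3,0,0,0,0],[0,0,-3,0,0,0,0],[0,0,-1,0,0,0,0]]]'
python3 - <<'E'
from h import *
plan([.433,-.21,.0506],1.0)
w=cam('wrist'); s=cam('side')
a=cv2.resize(w['frame'],(512,384)); b=cv2.resize(s['frame'][140:230,220:320],(400,360))
im=np.zeros((384+360,512,3),np.uint8)[:0]
out=np.zeros((384,800,3),np.uint8); out[:,:450]=a[:,:450]; out[:360,450:]=b[:,25:375]
save('fin.png',out)
f=w['frame']; hsv=cv2.cvtColor(f,cv2.COLOR_RGB2HSV); W=world(w)
m=(W[...,2]>.052)&(W[...,2]<.066)&(hsv[...,0]<22)&(hsv[...,1]>110)&(hsv[...,2]>50)&(abs(W[...,0]-.432)<.03)&(abs(W[...,1]+.21)<.1)
P=W[m]; ce,sz,an=cv2.minAreaRect(P[:,:2].astype(np.float32)); print(ce,sz,an,P[:,2].max())
for y in (-.28,-.25,-.22,-.19,-.16,-.14):
    k=abs(P[:,1]-y)<.006
    if k.sum()>5: print(y,k.sum(),P[k,0].mean().round(4),np.percentile(P[k,2],95).round(4))
E
```

```text
t: 13.25
tool_pos: [0.435, -0.2105, 0.0499]
orientation: [-1.572, -0.015, 0.017]
force: [0.7, -0.2, -0.4]
opening: 0.0829
t: 14.05
tool_pos: [0.4334, -0.2092, 0.1854]
orientation: [-1.57, -0.012, 0.02]
force: [0.5, -0.3, -0.3]
opening: 0.093
t 14.05 pos [ 0.4334 -0.2092  0.1854] F [ 0.5 -0.3 -0.3] open 0.093 q6 -0.57
shift cm [ 0.03 13.48 -0.09] turn [-0.05  0.15 -0.3 ]
[[ 1.    -0.005 -0.02 ]
 [ 0.02   0.001  1.   ]
 [-0.005 -1.     0.001]]
(0.43321093916893005, -0.20961397886276245) (0.02396264486014843, 0.16815216839313507) 1.1557610034942627 0.06065295683660303
-0.28 192 0.4335 0.0589
-0.25 223 0.4339 0.0588
-0.22 301 0.4335 0.0596
-0.19 334 0.4328 0.0596
-0.16 272 0.4324 0.059
-0.14 288 0.4318 0.0589
```

View pics/fin.png

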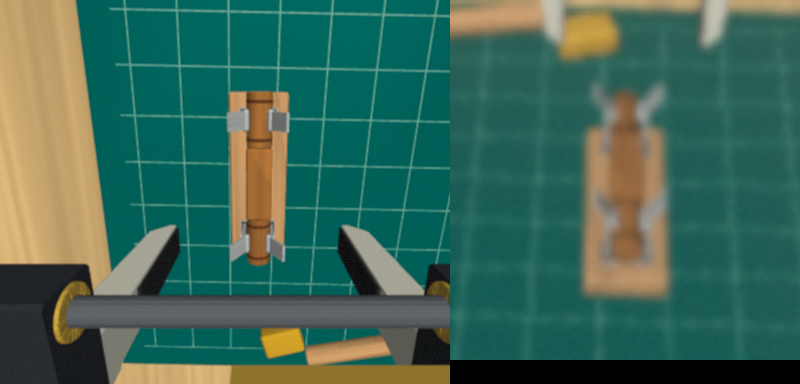

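The bar top is level at 0.059 along its whole length, so the centre is at 0.047, the seat height. Both clips, at (258,120) and (258,240), are closed over it, and the robot is clear. I hand in.

```bash
python3 -c "
from h import *
print(robot.close_job())"
```

```text
the job is handed in; nothing more can be done
None
```

The thick burnisher is in the large holder with both clips closed over its round ends, and the job is handed in. I gripped it by its square grip, lifted it and lined it up over the holder. I then pressed it down to the saddles, opened the gripper and backed off about 135 mm. The last move ended at about 14 s of the 42 s allowed.

- **Height and level:** the bar's top is at 0.059 m along its whole length, which puts its centre at 0.047 m, the seat height.
- **Position:** the bar's centre is at (0.433, -0.210), against a holder centre of about (0.4315, -0.210). That is within about 2 mm across and along, near the limit of the camera calibration.
- **Angle:** the bar's length is within about 1 degree of the holder's.
- **Clips and robot:** both clips were seen closed in the last wrist and side pictures. The gripper is open at 93 mm, clear of everything, with no force on the wrist beyond noise.
- **Disagreement:** the cameras differed by 1–2 mm on the holder's position across its width. My first wrist measurement read about 6 mm further off because it included the base's side wall, so I discarded it.
- **Slim burnisher:** the arm never went near it. It looked unmoved with the bar held over the holder, but I did not measure it again at the end.

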